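# Slide the washed filter cassette between the guides onto the drying mat

## Robot

A 6-joint arm with a two-finger parallel gripper is mounted at the origin on the work surface. World frame = base frame: x ahead of the robot, y to its left, z up, the work surface at z = 0. Lengths are in m, angles in rad, forces in N, time in s.
With the tool pointing down it reaches from about 0.325 to 0.875 m from the base axis. Payload 4.4 kg.
Tool frame: the origin (TCP) lies midway between the tips of the shut fingers; the grasp point (between the pads) lies 19 mm behind it; z points along the fingers, x is the direction in which the jaws open and shut, and the axes are right-handed (so a half turn about z gives the same grasp; the last joint's range is limited). The gripper opens to 85 mm and grips with 20 to 120 N. Pads are 22 mm wide; open, the fingers measure 114 mm over their backs; the gripper's body (76 mm by 85 mm) begins 54 mm behind the grasp point. The pads swing forward as they close: fully open they stand 13 mm farther back than shut.
Start: joints at [-1.308, 0.207, 1.542, -0, 1.393, -0.15], TCP at [0.231, -0.527, 0.231] pointing down, gripper open.
Joint ranges: [-2.73, 2.73], [-0.86, 2.22], [0.23, 2.46], [-1.11, 4.25], [0.08, 2.63], [-2.82, 2.82]. Speed limits (rad/s): [2.79, 2.79, 3.14, 3.14, 3.14, 3.14].

## Interface

Orientations are given as a unit quaternion [w, x, y, z].
In Python, from plant import arm gives the robot as it stands.
- The arm moves only by the tool servo_tool, never from a script. Its argument "increments" is a list of rows, each a list of 4 numbers: the shift along the tool's x, y, z in units of 40 mm (1.0 is 40 mm), then the turn about the tool's z in units of 5 degrees (1.0 is 5 degrees). In form: [[x, y, z, roll], ...]. A call has 1 to 12 rows; each row is the pose to reach, as a shift and turn from the pose measured when the call began, along the tool's axes at that moment; what a row does not reach only later rows make up. A row lasts 1/8 s, in which the tool goes at most 62.5 mm and 10.7 degrees, less where a joint would pass 70% of its speed; a pose out of reach is approached as far as the arm can. A call with a gripper value outside its range is refused whole. "hand" is the finger opening in mm, from 0 to 85.4, set as the call begins (left out, the last holds). The fingers move at their own pace and stop on an object; "squeeze" is the grip in N (left out, the last holds). Time passes only in rows, so rows that repeat a pose let the fingers close. It gives the time, the measured TCP pose, the force and the opening at its end, in the units of the state.
- arm.get_obs(): the state, without advancing time (a new reading comes with each control period).
- arm.snapshot(name): name is "scene" or "top"; returns (picture, depth): 384x512x3 uint8, blue, green, red; 384x512 float32, m along the optical axis (not along the pixel's ray), 0 where there is no reading.
- arm.camera_model(name): a dict with "camera_matrix" (3x3 intrinsics, pixels), "k1" (the pictures are not rectified: a ray, as slopes to the right and down, at radius r is drawn at 1 + k1 r^2 times it, then the intrinsics apply), "rvec" (rotation vector, rad) and "tvec" (3), from world to camera coordinates, as OpenCV has them. Camera axes: x right, y down, z forward; pixel columns grow to the right and rows downward; lengths in m; the calibration is good to about 2 mm. A picture is of the moment at which its call begins. camera_model takes no time and is no camera call.
- arm.job_done(): hands the job in, once; it reports no verdict.
Trained networks look in the newest picture that a camera, given by its name, has taken for a name from the list of things; names that differ only in an ending like _2 or _b are one class to them, and where a whole thing is asked for, a point or a joint stands for the part that bears it (a point fixed in the world has none). Each returns a list of dicts, best first, with "score" (0 to 1); they miss things now and then, are a little off and sometimes report something else, mostly with a low value. They report only what shows in the picture. A call takes as long as a camera call. They do not tell look-alikes from the thing itself.
- arm.outline_of(target, camera): "mask" (384x512 bool, what is visible of it) and "point" ([column, row] in pixels, amid what is visible of it).
The state is a dict: "time": time; "joints": joint angles; "joint_velocities": joint speeds; "tau": joint torques, N m; "eef_pos": TCP position; "tcp_rot": TCP orientation; "contact_force": force on the tool from outside, world axes, zero at the start; "ft_torque": the same for the moment, N m; "opening": opening from 0.0 (shut) to 1.0 (fully open).
Only numpy, scipy, OpenCV 4.12 (cv2) and the standard library are available. Lean on these libraries where they do the work, as an engineer would, in place of code of your own. Each camera call takes 0.05 s, during which the arm holds its last target.

## Task

With the fingertips, push the washed black filter cassette along the counter and through the narrow gap between the two yellow guides until it lies wholly on the blue drying mat beyond, roughly in line with the guides, then move clear. Push it gently, keep it flat on the counter (never lift, tip or fling it), and leave the other things where they stand.

Things in the scene. Friction and masses are not known exactly. Their poses are not given: they have to be found in the camera images.
- cassette: Washed filter cassette: flat solid black block with grey mesh panes on top, 90 mm wide (its x axis), 120 mm long (its y axis), 28 mm high, vertical corners rounded to 12 mm radius, about 0.35 kg, lying loose on the steel counter. Origin at the centre of its underside; z up. Too wide to be taken between the fingers.
- gate: Two fixed yellow guides, a gap between. Origin on the counter at the middle of the gap; z up, y points through the gap to the mat (roughly the robot's left), x across. Guides centred at x = -60 and +60 mm, each 24 mm wide (x), 70 mm long (y -35 to +35), 35 mm tall, round-ended; the gap is 96 mm. The cassette starts on the -y side, askew and off the centre line.
- mat (a point): Centre of the thin blue mat, on the counter, 150 mm along the gate's y axis from the gap's middle; same axes as the gate. The mat is fixed, 160 mm wide (x), 200 mm long (y, from 50 to 250 mm beyond the gap's middle), under 1 mm thick with no step to climb.
- spice_jar: Bystander, leave alone: round spice jar with a red lid, 52 mm diameter, 70 mm tall, standing beside one guide. Origin at its underside.
- cup: Bystander, leave alone: white cup, 66 mm diameter, 65 mm tall, standing beside the other guide. Origin at its underside.
- soap: Bystander, leave alone: green soap bottle, 64 mm diameter, 170 mm tall, beyond the mat. Origin at its underside.
- spray: Bystander, leave alone: white spray bottle with an orange head, 76 mm diameter, 180 mm tall, beyond the mat. Origin at its underside.
- brush: Bystander, leave alone: brush lying farther from the robot than the cassette.
- bowl: Bystander, leave alone: blue bowl, 120 mm diameter, 50 mm tall, beyond the mat. Origin at its underside.
Mind the look-alikes: they are no part of the job. Of the things that look like the cassette, the smallest one is meant.

How it is judged:
By the outcome, as a careful person would: the job done as asked, in the order asked, and still so for the second after the job is handed in, with the robot touching nothing.
It also fails if it takes over 67 s, if anything falls off the work surface, if the arm or the gripper's body presses on something with over 40 N, if the wrist force passes 120 N, or if a joint passes its speed limit or range.

## Working session

There is one attempt and no reset: what is moved stays moved. The work goes in short steps, Python scripts to look and compute and a tool call to move; the robot and the scene stay as the last step left them, time stands still between calls to the robot, and variables do not carry over. Pictures are saved under pics/ and viewed, and the job is handed in when it is done.

Besides the shell and the picture viewer there is one more tool, called after "Emit:" by a JSON object that holds its "method" and its "body", one argument or row to a line. servo_tool: Moves the arm, as the interface text tells. Its arguments: {"type":"object","properties":{"increments":{"type":"array"},"hand":{"type":"number"},"squeeze":{"type":"number"}},"required":["increments"]}

```bash
ls; mkdir -p pics
cat > h.py <<'E'
import numpy as np, cv2
from plant import arm
def snap(n,out=None):
    p,d=arm.snapshot(n)
    if out: cv2.imwrite('pics/'+out,p)
    return p,d
def cam(n):
    m=arm.camera_model(n); K=np.array(m['camera_matrix'],float); R=cv2.Rodrigues(np.array(m['rvec'],float))[0]; t=np.array(m['tvec'],float).ravel()
    return K,m['k1'],R,t
def rays(n,px):
    K,k1,R,t=cam(n); px=np.array(px,float).reshape(-1,1,2)
    u=cv2.undistortPoints(px,K,np.array([k1,0,0,0,0.]),None,None,None).reshape(-1,2)
    d=np.c_[u,np.ones(len(u))]@R; return -R.T@t,d
def onplane(n,px,z):
    o,d=rays(n,px); s=(z-o[2])/d[:,2]; return o+s[:,None]*d
def proj(n,P):
    m=arm.camera_model(n); K,k1,R,t=cam(n)
    return cv2.projectPoints(np.array(P,float).reshape(-1,1,3),np.array(m['rvec'],float),t,K,np.array([k1,0,0,0,0.]))[0].reshape(-1,2)
E
python3 - <<'E'
from h import *
snap('scene','s0.png');snap('top','t0.png')
for n in('scene','top'):
    K,k,R,t=cam(n);print(n,K.tolist(),k,-R.T@t,R[2])
o=arm.get_obs();print(o['time'],o['eef_pos'],o['tcp_rot'],o['contact_force'])
E
```

```text
pics
scene [[476.41969358113624, 0.0, 258.841297568937], [0.0, 476.41969358113624, 187.92739871001692], [0.0, 0.0, 1.0]] 0.03216060111024459 [ 1.49942482 -0.20218461  1.18026783] [-0.62988801  0.12297239 -0.7668891 ]
top [[439.075276893261, 0.0, 257.46850336069537], [0.0, 439.075276893261, 193.1330665423936], [0.0, 0.0, 1.0]] -0.16133759770152487 [ 0.44170118 -0.00411121  1.45224239] [ 0.07000491 -0.0029399  -0.99754231]
0.1 [ 0.23048956 -0.52602056  0.23022311] [-7.07013754e-04  8.37014525e-01 -5.47179642e-01 -7.90214224e-04] [ 0.63588814  0.21751784 -0.35873295]
```

View pics/s0.png

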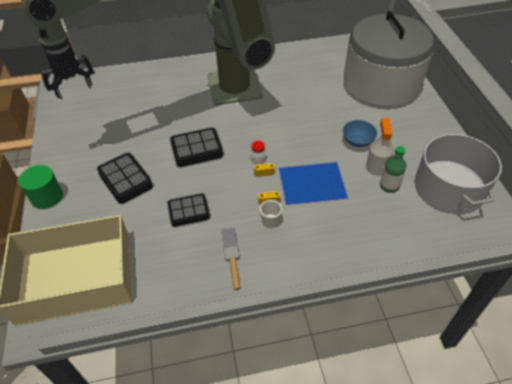

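View pics/t0.png

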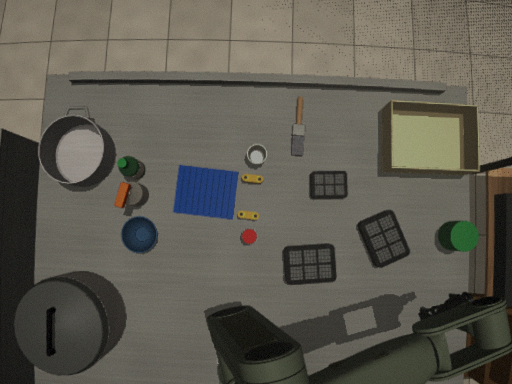

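The top view shows three cassette-like blocks: (328,185), which is clearly the smallest, (310,264), and (383,238). In the scene view they are at (188,209), (197,146) and (125,177). I'll measure all three and take a close crop of my choice.

```bash
cat >> h.py <<'E'
def rect(n,mask,z):
    c=max(cv2.findContours(mask.astype(np.uint8),cv2.RETR_EXTERNAL,cv2.CHAIN_APPROX_NONE)[0],key=cv2.contourArea).reshape(-1,2)
    P=onplane(n,c,z)[:,:2]
    return cv2.minAreaRect((P*1000).astype(np.float32))
E
python3 - <<'E'
from h import *
p,d=snap('top')
cv2.imwrite('pics/crop1.png',cv2.resize(p[120:300,200:440],None,fx=3,fy=3,interpolation=cv2.INTER_CUBIC))
for t,z in (('cassette',.024),('gate',.035),('mat',0),('spice_jar',.07),('cup',.065),('soap',.17),('spray',.18),('bowl',.05),('brush',.01)):
    for r in arm.outline_of(t,'top')[:4]: print(t,round(r['score'],2),r['point'],r['mask'].sum(),rect('top',r['mask'],z))
p,d=snap('scene')
for r in arm.outline_of('cassette','scene')[:4]: print(round(r['score'],2),r['point'],rect('scene',r['mask'],.024))
E
```

```text
cassette 0.83 [385.1, 240.1] 1956 ((405.787353515625, -426.02099609375), (171.72796630859375, 136.00100708007812), 24.22517204284668)
cassette 0.66 [310.6, 261.9] 1989 ((315.9250793457031, -185.1029052734375), (131.11187744140625, 168.87646484375), 5.697486877441406)
cassette 0.6 [328.2, 184.4] 995 ((577.5348510742188, -239.23558044433594), (96.12592315673828, 119.5726089477539), 1.1347246170043945)
gate 0.63 [209.6, 190.0] 3371 ((540.298583984375, 161.3763427734375), (202.50924682617188, 162.77377319335938), 84.89753723144531)
mat 0.77 [205.7, 193.4] 3183 ((542.9775390625, 166.1107635498047), (203.97213745117188, 161.01235961914062), 85.50057983398438)
spice_jar 0.52 [250.3, 235.2] 218 ((403.09844970703125, 14.52008056640625), (48.82164764404297, 48.80609130859375), 46.68441390991211)
cup 0.7 [253.4, 155.4] 340 ((664.1868286132812, -1.5265979766845703), (64.55867004394531, 60.69443893432617), 1.691474437713623)
cup 0.24 [130.1, 194.0] 647 ((525.6511840820312, 396.42913818359375), (75.91754150390625, 109.6929931640625), 5.30014181137085)
soap 0.59 [127.3, 169.2] 476 ((598.87426757812
[... 260 characters left out ...]
03125, 369.58966064453125), (122.27970886230469, 118.7077407836914), 2.324035406112671)
brush 0.6 [294.9, 131.8] 544 ((772.9586181640625, -138.26760864257812), (41.34434509277344, 200.07240295410156), 88.58759307861328)
0.9 [128.2, 177.8] ((407.6726379394531, -429.961669921875), (198.72242736816406, 129.31936645507812), 23.2526798248291)
0.85 [188.2, 209.3] ((583.599365234375, -245.72137451171875), (112.79119110107422, 121.2804946899414), 1.582977056503296)
0.74 [383.3, 147.3] ((451.2344970703125, 433.4351501464844), (77.57461547851562, 286.6479797363281), 61.87325668334961)
0.57 [197.3, 145.4] ((318.6513671875, -186.7207489013672), (163.54957580566406, 168.0619659423828), 4.497053146362305)
```

View pics/crop1.png

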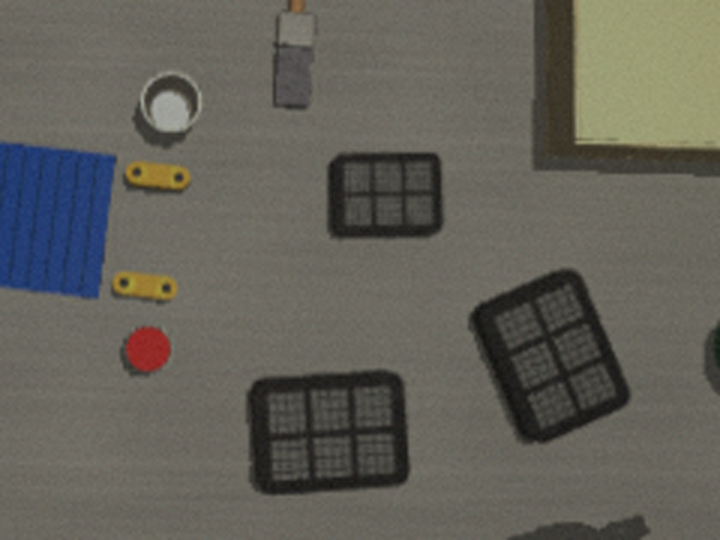

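The crop shows the smallest cassette (orig. 328,185). It measures about 91×120 mm against 170×133 mm for the other two, so the choice holds. Next I'll measure the gate by colour and refine the cassette's pose.

```bash
cat >> h.py <<'E'
def gate(p):
    hsv=cv2.cvtColor(p,cv2.COLOR_BGR2HSV)
    m=cv2.inRange(hsv,(18,120,90),(35,255,255)); m[:160]=0; m[230:]=0; m[:,:225]=0; m[:,275:]=0
    k,l,s,c=cv2.connectedComponentsWithStats(m)
    return [(s[i,4],c[i],rect('top',l==i,.034)) for i in range(1,k) if s[i,4]>30]
# model fit of cassette: render-based on gradient-free IoU
def outline(x,y,a,z,w=.09,l=.12,r=.012):
    pts=[]
    for sx,sy,b in((1,1,0),(-1,1,90),(-1,-1,180),(1,-1,270)):
        for t in np.radians(b+np.linspace(0,90,7)): pts.append((sx*(w/2-r)+r*np.cos(t),sy*(l/2-r)+r*np.sin(t)))
    pts=np.array(pts);c,s=np.cos(a),np.sin(a)
    return np.c_[x+c*pts[:,0]-s*pts[:,1],y+s*pts[:,0]+c*pts[:,1],np.full(len(pts),z)]
def rend(x,y,a,F=8,box=None,cam_='top'):
    P=np.vstack([outline(x,y,a,0),outline(x,y,a,.028)]); q=(proj(cam_,P)-box[:2]+.5)*F
    h=cv2.convexHull(q.astype(np.float32)); im=np.zeros((box[3]*F,box[2]*F),np.float32)
    cv2.fillPoly(im,[np.round(h).astype(np.int32)],1.); return cv2.resize(im,(box[2],box[3]),interpolation=cv2.INTER_AREA)
def cass(p,x0,y0,a0,cam_='top',cover=None):
    from scipy.optimize import minimize
    c=proj(cam_,[[x0,y0,.014]])[0].astype(int); box=np.array([c[0]-45,c[1]-40,90,80])
    g=cv2.cvtColor(p,cv2.COLOR_BGR2GRAY).astype(np.float32)[box[1]:box[1]+80,box[0]:box[0]+90]
    def f(v):
        m=rend(v[0]/1e3,v[1]/1e3,np.radians(v[2]),box=box,cam_=cam_)
        edge=cv2.dilate((m>0).astype(np.uint8),np.ones((7,7)))
        inn=cv2.erode((m>=1).astype(np.uint8),np.ones((9,9)))
        w=(edge>0)&(inn==0)
        A=np.c_[m[w],np.ones(w.sum())]; s,res,_,_=np.linalg.lstsq(A,g[w],rcond=None)
        return np.mean(np.abs(A@s-g[w]))/max(1,-s[0])
    v=np.array([x0*1e3,y0*1e3,np.degrees(a0)]); 
    s=minimize(f,v,method='Nelder-Mead',options=dict(initial_simplex=v+np.array([[-4,-4,-3],[5,0,0],[0,5,0],[0,0,5.]]),maxiter=250,xatol=.05,fatol=1e-5))
    return s.x,s.fun
E
python3 - <<'E'
from h import *
p,d=snap('top')
for g in gate(p): print(g)
print(cass(p,.577,-.239,.02),cass(p,.575,-.237,-.03))
# depth
print(d[180:190:5,325:332:3])
ps,ds=snap('scene'); print(cass(ps,.577,-.239,.02,'scene'))
E
```

```text
(np.int32(142), array([252.0915493 , 178.15492958]), ((589.5789184570312, 10.731182098388672), (66.34737396240234, 24.50274085998535), 85.29093170166016))
(np.int32(142), array([247.83802817, 214.90140845]), ((470.22589111328125, 21.548891067504883), (68.48880004882812, 24.645179748535156), 83.54973602294922))
(array([ 577.39380097, -240.2839225 ,    2.88533546]), np.float64(0.1252421555898819)) (array([ 576.96967512, -239.47499408,    2.16206506]), np.float64(0.12550780264248756))
[[1.4320606 1.4312248 1.4351404]
 [1.431054  1.4312555 1.4271182]]
(array([ 578.28431746, -245.09212884,    2.65633478]), np.float64(0.1492140220962965))
```

Measured poses:
- **Gate:** middle at (530,16) mm, turned −5°.
- **Cassette:** at (577,−240), turned +2.5°. That is 69 mm off the centre line in +x and about 7.5° askew.

The plan is to square it and push it sideways onto the centre line with both fingertips on the far long side, then push it from the rear through the gap.

Emit:
{"method": "servo_tool", "body": {
  "increments": [
    [-0.2,-1.2,0,0.6],
    [-0.4,-2.4,0,1.2],
    [-0.6,-3.6,0,1.8],
    [-0.8,-4.8,0,2.3],
    [-1.0,-6.0,0,2.9],
    [-1.2,-7.2,0,3.4],
    [-1.4,-8.4,0,4.0],
    [-1.6,-9.6,0,4.6],
    [-1.8,-10.8,0,5.2],
    [-2.0,-11.9,0,5.7],
    [-2.1,-12.6,0,5.7],
    [-2.1,-12.6,0,5.7]
  ],
  "hand": 60
}}

```text
time: 2.3
eef_pos: [0.66, -0.2459, 0.2308]
tcp_rot: [0.0, -0.678, 0.735, 0.0]
contact_force: [-0.4, -0.1, -0.1]
opening: 0.701
```

```bash
cat >> h.py <<'E'
G=np.array([.530,.016]);GA=np.radians(-5.0)
def st(yaw=None):
    o=arm.get_obs(); from scipy.spatial.transform import Rotation as Ro
    q=np.array(o['tcp_rot']); R=Ro.from_quat(q[[1,2,3,0]]).as_matrix(); p=np.array(o['eef_pos'])
    c,s=np.cos(GA),np.sin(GA); r=p[:2]-G; g=(c*r[0]+s*r[1],-s*r[0]+c*r[1])
    print('t',round(o['time'],2),'pos',np.round(p*1e3,1),'gate',np.round(np.array(g)*1e3,1),'yawrel',round(np.degrees(np.arctan2(R[1,0],R[0,0])-GA),2),'zaxis',np.round(R[:,2],3),'F',np.round(o['contact_force'],1),'op',round(o['opening'],3))
    return o,R
def tog(v):
    r=np.array([v[0]/1e3,v[1]/1e3])-G;c,s=np.cos(GA),np.sin(GA)
    return np.round([1e3*(c*r[0]+s*r[1]),1e3*(-s*r[0]+c*r[1]),v[2]-np.degrees(GA)],1)
E
python3 -c "
from h import *
st()"
```

```text
t 2.3 pos [ 660.  -245.9  230.8] gate [ 152.3 -249.6] yawrel -89.67 zaxis [-0.  0. -1.] F [-0.4 -0.1 -0.1] op 0.701
```

Emit:
{"method": "servo_tool", "body": {
  "increments": [
    [0,0,0.8,0],
    [0,0,1.7,0],
    [0,0,2.6,0],
    [0,0,3.5,0],
    [0,0,4.3,0],
    [0,0,4.9,0],
    [0,0,5.3,0],
    [0,0,5.5,0.0],
    [0,0,5.5,0]
  ]
}}

```text
time: 3.42
eef_pos: [0.6598, -0.2461, 0.0107]
tcp_rot: [-0.0, -0.678, 0.735, 0.0]
contact_force: [0.8, 0.2, 0.7]
opening: 0.7
```

```bash
python3 -c "
from h import *
st(); p,d=snap('scene'); cv2.imwrite('pics/c2.png',cv2.resize(p[110:270,80:320],None,fx=3,fy=3))"
```

```text
t 3.42 pos [ 659.8 -246.1   10.7] gate [ 152.1 -249.8] yawrel -89.69 zaxis [-0.  0. -1.] F [0.8 0.2 0.7] op 0.7
```

View pics/c2.png

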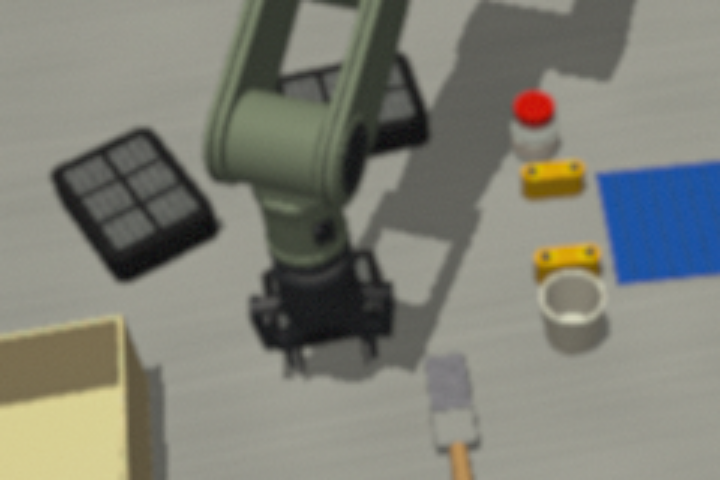

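The fingers are down beyond the cassette and clear of the brush. I'll push gently along tool +y.

Emit:
{"method": "servo_tool", "body": {
  "increments": [
    [0,0.2,0.02,0.06],
    [0,0.4,0.02,0.06],
    [0,0.55,0.02,0.06],
    [0,0.7,0.02,0.06],
    [0,0.82,0.02,0.06],
    [0,0.94,0.02,0.06],
    [0,1.06,0.02,0.06],
    [0,1.18,0.02,0.06],
    [0,1.3,0.02,0.06],
    [0,1.42,0.02,0.06],
    [0,1.54,0.02,0.06],
    [0,1.6,0.02,0.06]
  ]
}}

```text
time: 4.97
eef_pos: [0.5969, -0.2412, 0.0112]
tcp_rot: [0.001, -0.676, 0.737, -0.001]
contact_force: [5.0, 0.2, 3.6]
opening: 0.697
```

```bash
python3 -c "
from h import *
st(); p,d=snap('top'); cv2.imwrite('pics/c3.png',cv2.resize(p[120:300,200:440],None,fx=3,fy=3))"
```

```text
t 4.97 pos [ 596.9 -241.2   11.2] gate [  89.  -250.4] yawrel -89.99 zaxis [ 0.002 -0.001 -1.   ] F [5.  0.2 3.6] op 0.697
```

View pics/c3.png

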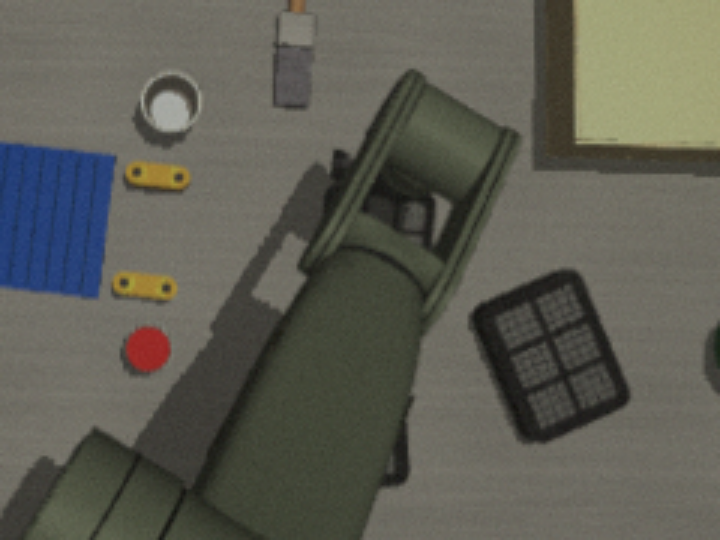

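The arm hides the cassette, but 5 N of contact is in line with sliding friction on 0.35 kg, so the push is working. Continuing to gate x = 56.

Emit:
{"method": "servo_tool", "body": {
  "increments": [
    [0,0.12,0,0],
    [0,0.24,0,0],
    [0,0.36,0,0],
    [0,0.48,0,0],
    [0,0.58,0,0],
    [0,0.67,0,0],
    [0,0.75,0,0],
    [0,0.8,0,0],
    [0,0.82,0,0],
    [0,0.82,0,0]
  ]
}}

```text
time: 6.28
eef_pos: [0.5638, -0.2383, 0.0111]
tcp_rot: [0.0, -0.676, 0.737, -0.001]
contact_force: [4.2, -0.6, 3.9]
opening: 0.7
```

```bash
python3 -c "
from h import *
st()"
```

```text
t 6.28 pos [ 563.8 -238.3   11.1] gate [  55.8 -250.4] yawrel -89.98 zaxis [ 0.001 -0.001 -1.   ] F [ 4.2 -0.6  3.9] op 0.7
```

Emit:
{"method": "servo_tool", "body": {
  "increments": [
    [0,-0.3,0,0],
    [0,-0.7,0,0],
    [0,-1.0,-0.5,0],
    [0,-1.0,-1.5,0],
    [0,-1.0,-2.5,-1.0],
    [0.3,-1.0,-3.0,-2.5],
    [0.9,-0.8,-3.0,-4.5],
    [1.6,-0.4,-3.0,-6.5],
    [2.3,0.1,-3.0,-8.5],
    [3.0,0.7,-3.0,-10.5],
    [3.4,1.2,-3.0,-12.5],
    [3.5,1.4,-3.0,-14.0]
  ],
  "hand": 40
}}

```text
time: 7.78
eef_pos: [0.4928, -0.3727, 0.1289]
tcp_rot: [-0.001, 0.977, -0.215, -0.002]
contact_force: [1.0, -0.6, 0.7]
opening: 0.467
```

```bash
python3 -c "
from h import *
st(); p,d=snap('top','t4.png'); cv2.imwrite('pics/c4.png',cv2.resize(p[120:300,200:440],None,fx=3,fy=3))
p,d=snap('scene'); cv2.imwrite('pics/c4s.png',cv2.resize(p[110:270,80:320],None,fx=3,fy=3))"
```

```text
t 7.78 pos [ 492.8 -372.7  128.9] gate [  -3.2 -390.4] yawrel -19.84 zaxis [-0.004  0.003 -1.   ] F [ 1.  -0.6  0.7] op 0.467
```

View pics/c4.png

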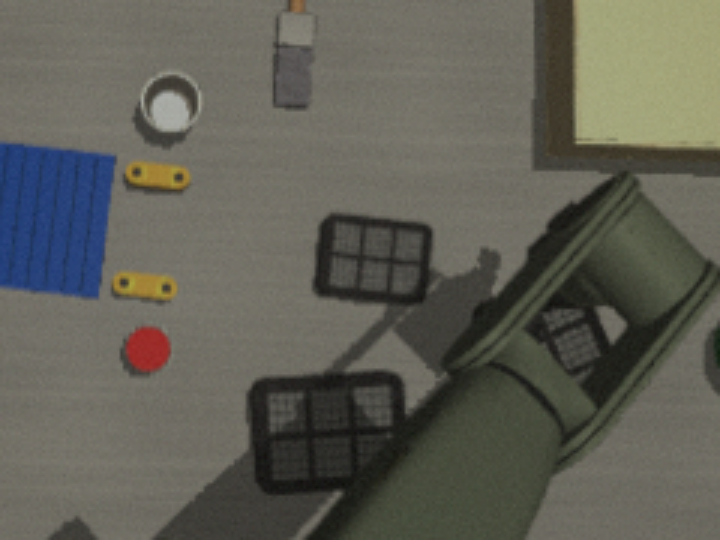

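View pics/c4s.png

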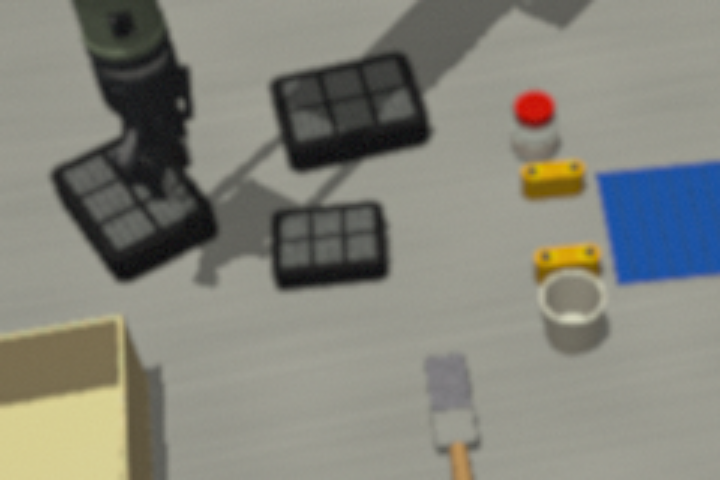

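The cassette (orig. ~ (325,206)) now lies square and roughly on the gate line. Measuring it.

```bash
python3 -c "
from h import *
p,d=snap('top')
for s in ((.508,-.234,-.09),(.512,-.24,-.05)):
    v,f=cass(p,*s); print(v,f,tog(v))
for g in gate(p): print(tog((*g[2][0],0)))
ps,_=snap('scene')
v,f=cass(ps,.508,-.234,-.09,'scene'); print('scene',v,f,tog(v))
for r in arm.outline_of('cassette','top')[:4]:
    R=rect('top',r['mask'],.024); print(r['point'],R,tog((*R[0],0)))
"
```

```text
[ 505.59756762 -227.74874912   -4.25781671] 0.23959219093640383 [  -3.1 -244.9    0.7]
[ 505.66243672 -227.70743592   -4.31790498] 0.23989470201694585 [  -3.  -244.9    0.7]
[59.8 -0.1  5. ]
[-60.1   0.4   5. ]
scene [ 505.7426214  -233.15699349   -6.19580644] 0.2203356352707026 [  -2.4 -250.3   -1.2]
[305.2, 259.5] ((315.868408203125, -183.0659637451172), (131.15487670898438, 167.44522094726562), 4.9416093826293945) [-196. -217.    5.]
[323.8, 205.6] ((504.0037536621094, -227.08489990234375), (124.2568359375, 94.02778625488281), 85.35650634765625) [  -4.7 -244.4    5. ]
[391.6, 233.6] ((427.91973876953125, -451.4388732910156), (78.21383666992188, 70.76390075683594), 49.970237731933594) [ -61.  -474.6    5. ]
[208.0, 191.7] ((540.682373046875, 163.3094482421875), (199.94955444335938, 158.59933471679688), 85.0217514038086) [ -2.2 147.7   5. ]
```

Emit:
{"method": "servo_tool", "body": {
  "increments": [
    [-0.2,-0.6,0,-1.5],
    [-0.4,-1.1,0,-3.0],
    [-0.5,-1.4,0,-3.97],
    [-0.5,-1.4,0.5,-3.97],
    [-0.5,-1.4,1.2,-3.97],
    [-0.5,-1.4,1.9,-3.97],
    [-0.5,-1.4,2.5,-3.97],
    [-0.5,-1.4,2.85,-3.97],
    [-0.5,-1.4,2.97,-3.97],
    [-0.5,-1.4,2.97,-3.97]
  ],
  "hand": 42
}}

```text
time: 9.28
eef_pos: [0.5014, -0.3127, 0.0116]
tcp_rot: [-0.0, 0.999, -0.045, -0.0]
contact_force: [-0.1, 0.1, -0.3]
opening: 0.492
```

```bash
python3 -c "
from h import *
st(); p,d=snap('top','t5.png'); cv2.imwrite('pics/c5.png',cv2.resize(p[120:300,200:440],None,fx=3,fy=3))
v,f=cass(p,.508,-.23,-.09); print(tog(v),f)
p,d=snap('scene'); cv2.imwrite('pics/c5s.png',cv2.resize(p[110:270,80:320],None,fx=3,fy=3))"
```

```text
t 9.28 pos [ 501.4 -312.7   11.6] gate [ 1.0e-01 -3.3e+02] yawrel -0.22 zaxis [-0.     0.001 -1.   ] F [-0.1  0.1 -0.3] op 0.492
[  -3.  -244.9    0.9] 0.37916601554131063
```

View pics/c5.png

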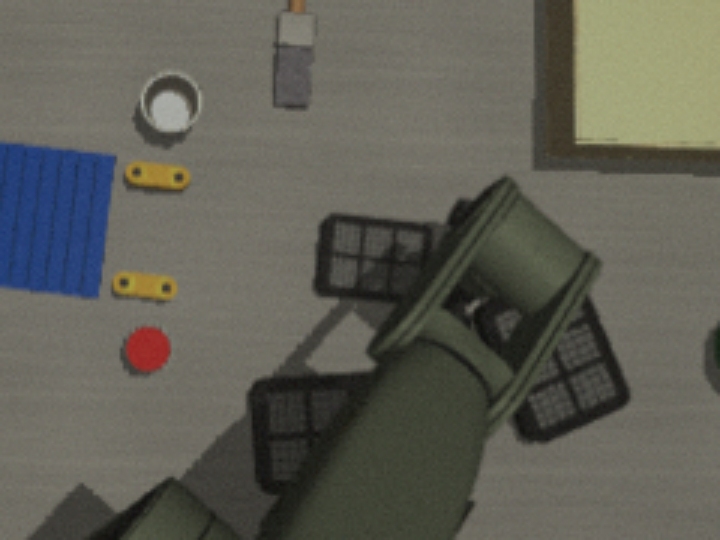

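View pics/c5s.png

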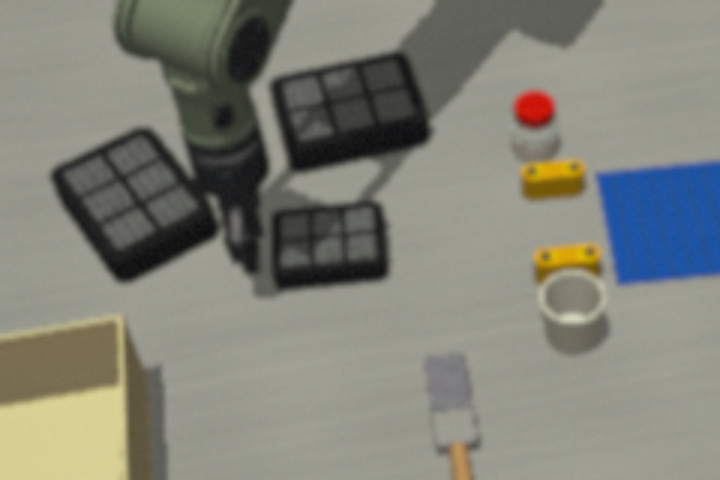

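Emit:
{"method": "servo_tool", "body": {
  "increments": [
    [0,-0.15,0.02,-0.04],
    [0,-0.3,0.02,-0.04],
    [0,-0.45,0.02,-0.04],
    [0,-0.6,0.02,-0.04],
    [0.01,-0.75,0.02,-0.04],
    [0.02,-0.9,0.02,-0.04],
    [0.03,-1.05,0.02,-0.04],
    [0.04,-1.2,0.02,-0.04],
    [0.05,-1.35,0.02,-0.04],
    [0.06,-1.5,0.02,-0.04],
    [0.06,-1.65,0.02,-0.04],
    [0.06,-1.8,0.02,-0.04]
  ]
}}

```text
time: 10.88
eef_pos: [0.5116, -0.2426, 0.0125]
tcp_rot: [0.001, 0.999, -0.044, 0.001]
contact_force: [-0.1, -5.2, 2.5]
opening: 0.492
```

```bash
cat > look.py <<'E'
import sys
from h import *
i=sys.argv[1]; gy=float(sys.argv[2])
st(); p,d=snap('top'); a=cv2.resize(p[140:260,200:360],None,fx=4,fy=4,interpolation=cv2.INTER_CUBIC)
cv2.imwrite(f'pics/{i}.png',a)
c,s=np.cos(GA),np.sin(GA)
v,f=cass(p,G[0]-s*gy,G[1]+c*gy,GA); print('top',tog(v),f)
q,_=snap('scene')
cv2.imwrite(f'pics/{i}s.png',cv2.resize(q[110:270,120:360],None,fx=3,fy=3))
v,f=cass(q,G[0]-s*gy,G[1]+c*gy,GA,'scene'); print('scene',tog(v),f)
E
python3 look.py l6 -177
```

```text
t 10.88 pos [ 511.6 -242.6   12.5] gate [   4.2 -259.2] yawrel -0.01 zaxis [ 0.003 -0.002 -1.   ] F [-0.1 -5.2  2.5] op 0.492Traceback (most recent call last):
  File "look.py", line 7, in <module>
    v,f=cass(p,G[0]-s*gy,G[1]+c*gy,GA); print('top',tog(v),f)
        ~~~~^^^^^^^^^^^^^^^^^^^^^^^^^^
  File "h.py", line 51, in cass
    s=minimize(f,v,method='Nelder-Mead',options=dict(initial_simplex=v+np.array([[-4,-4,-3],[5,0,0],[0,5,0],[0,0,5.]]),maxiter=250,xatol=.05,fatol=1e-5))
    res = _minimize_neldermead(fun, x0, args, callback, bounds=bounds,
                               **options)
    fsim[k] = func(sim[k])
              ~~~~^^^^^^^^
    fx = function(np.copy(x), *(wrapper_args + args))
  File "h.py", line 48, in f
    A=np.c_[m[w],np.ones(w.sum())]; s,res,_,_=np.linalg.lstsq(A,g[w],rcond=None)
                                                                ~^^^
IndexError: boolean index did not match indexed array along axis 0; size of axis is 0 but size of corresponding boolean axis is 80
```

View pics/l6.png

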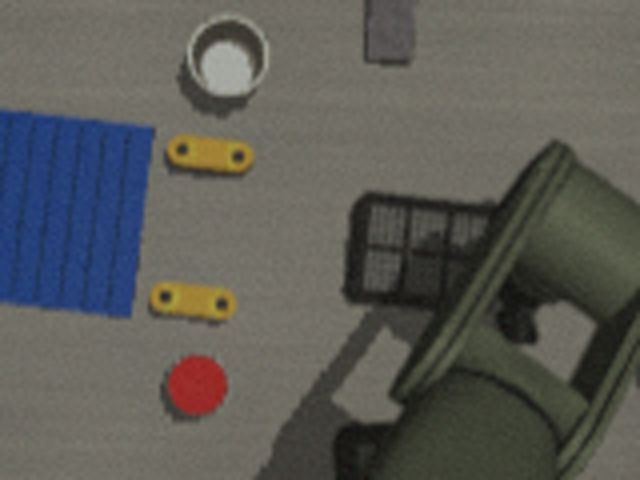

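```bash
sed -i 's/gy=float(sys.argv\[2\])/gy=float(sys.argv[2])\/1e3; cm=int(sys.argv[3]) if len(sys.argv)>3 else 999/' look.py
sed -i 's/^v,f=cass(p,\(.*\)GA); /v,f=cass(p,\1GA,"top",cm); /' look.py
sed -i 's/w=(edge>0)&(inn==0)/w=(edge>0)\&(inn==0)\n        if cover is not None: w=w\&((np.arange(90)+box[0]<cover)[None])/' h.py
python3 look.py l7 -182 310
```

```text
t 10.93 pos [ 511.5 -241.6   12.3] gate [   4.  -258.2] yawrel -0.0 zaxis [ 0.002 -0.001 -1.   ] F [-1.  -5.4  3.4] op 0.496
top [   0.6 -180.1    2. ] 0.24884687613217837
scene [  -1.1 -188.    -0.5] 0.34690338848929936
```

View pics/l7s.png

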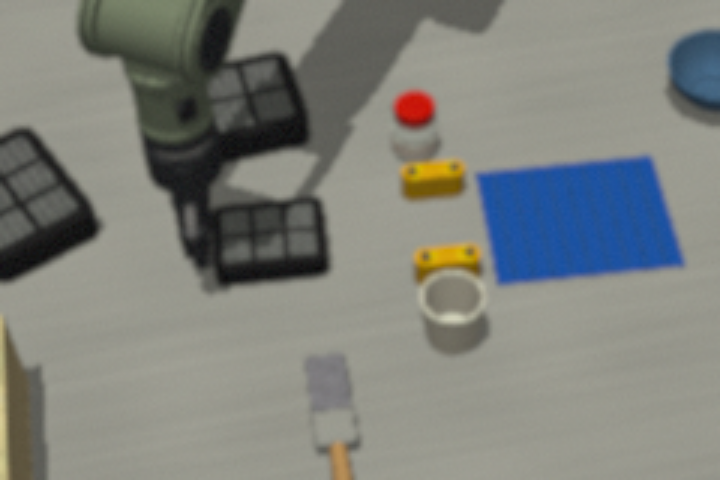

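It is nearly centred (x ≈ 0±1, angle ≈ 0–2°). I'll go straight on to just before the gap.

Emit:
{"method": "servo_tool", "body": {
  "increments": [
    [0,-0.15,0.02,0],
    [0,-0.3,0.02,0],
    [0,-0.45,0.02,0],
    [0,-0.6,0.02,0],
    [0,-0.75,0.02,0],
    [0,-0.9,0.02,0],
    [0,-1.05,0.02,0],
    [0,-1.2,0.02,0],
    [0,-1.35,0.02,0],
    [0,-1.5,0.02,0],
    [0,-1.65,0.02,0],
    [0,-1.75,0.02,0]
  ]
}}

```text
time: 12.52
eef_pos: [0.5178, -0.1726, 0.0117]
tcp_rot: [0.001, 0.999, -0.044, 0.001]
contact_force: [0.5, -6.1, 4.2]
opening: 0.489
```

```bash
python3 look.py l8 -113 292
```

```text
t 12.53 pos [ 517.8 -172.6   11.7] gate [   4.3 -188.9] yawrel -0.0 zaxis [ 0.003 -0.002 -1.   ] F [ 0.5 -6.1  4.2] op 0.489
top [   0.4 -110.2    0.6] 0.28797586837754935
scene [   0.  -119.     1.8] 0.3437557597415953
```

View pics/l8.png

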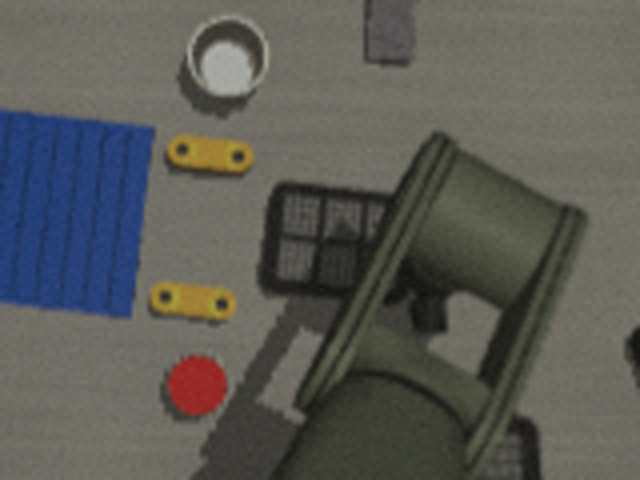

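View pics/l8s.png

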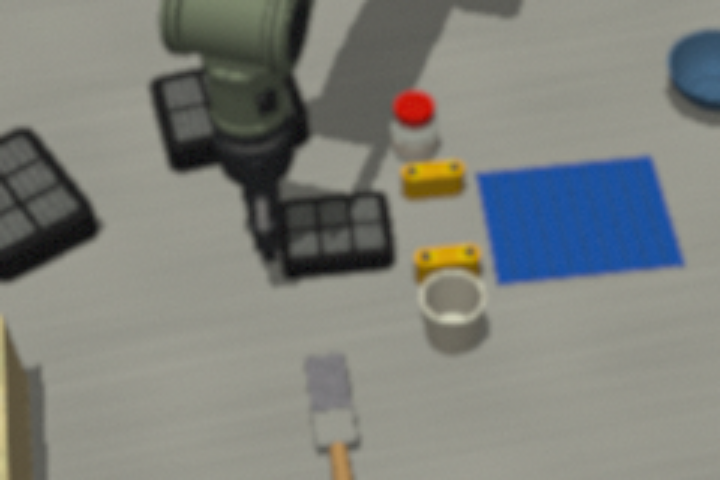

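It is centred and aligned at the gap mouth, so I'll enter slowly and watch the force.

Emit:
{"method": "servo_tool", "body": {
  "increments": [
    [0,-0.12,0,0],
    [0,-0.24,0,0],
    [0,-0.36,0,0],
    [0,-0.48,0,0],
    [0,-0.6,0,0],
    [0,-0.72,0,0],
    [0,-0.84,0,0],
    [0,-0.96,0,0],
    [0,-1.08,0,0],
    [0,-1.2,0,0],
    [0,-1.32,0,0],
    [0,-1.44,0,0]
  ]
}}

```text
time: 14.12
eef_pos: [0.5226, -0.1143, 0.0115]
tcp_rot: [0.0, 0.999, -0.044, 0.001]
contact_force: [-0.0, -4.5, 4.0]
opening: 0.493
```

```bash
python3 look.py l9 -55 275
```

```text
t 14.12 pos [ 522.6 -114.3   11.5] gate [   4.  -130.5] yawrel 0.01 zaxis [ 0.002 -0.001 -1.   ] F [-0.  -4.5  4. ] op 0.493
top [  1.7 -52.   -0.1] 0.31284167922032396
scene [ -1.4 -61.2   2.6] 0.5012388187255568
```

View pics/l9.png

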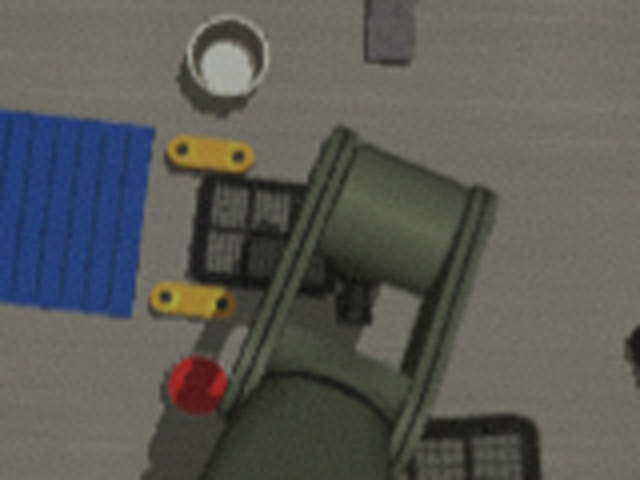

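The cassette's front is in the gap and the force is unchanged at about 5 N. Continuing.

Emit:
{"method": "servo_tool", "body": {
  "increments": [
    [0,-0.13,0,0],
    [0,-0.26,0,0],
    [0,-0.39,0,0],
    [0,-0.52,0,0],
    [0,-0.65,0,0],
    [0,-0.78,0,0],
    [0,-0.91,0,0],
    [0,-1.04,0,0],
    [0,-1.17,0,0],
    [0,-1.3,0,0],
    [0,-1.43,0,0],
    [0,-1.56,0,0]
  ]
}}

```text
time: 15.72
eef_pos: [0.5275, -0.0515, 0.0112]
tcp_rot: [0.0, 0.999, -0.043, 0.001]
contact_force: [-0.8, -6.8, 4.2]
opening: 0.493
```

```bash
python3 look.py l10 10 255
```

```text
t 15.72 pos [527.5 -51.5  11.2] gate [  3.4 -67.5] yawrel 0.02 zaxis [ 0.001 -0.    -1.   ] F [-0.8 -6.8  4.2] op 0.493
top [ 1.6 11.6  3.1] 0.4473988623871204
scene [-12.4   6.8  -2.5] 1.2459894463929455
```

View pics/l10.png

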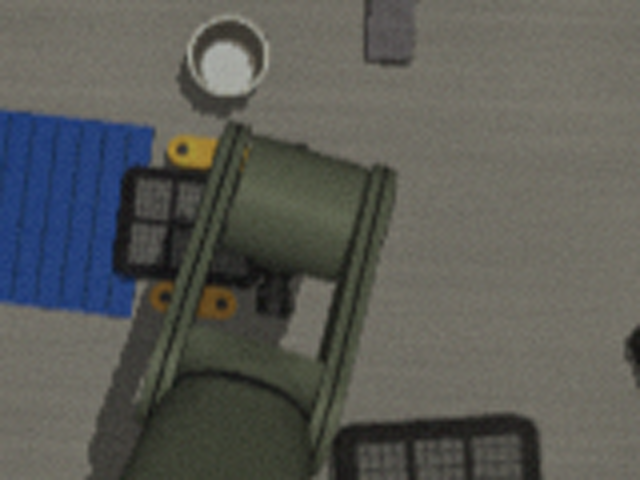

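View pics/l10s.png

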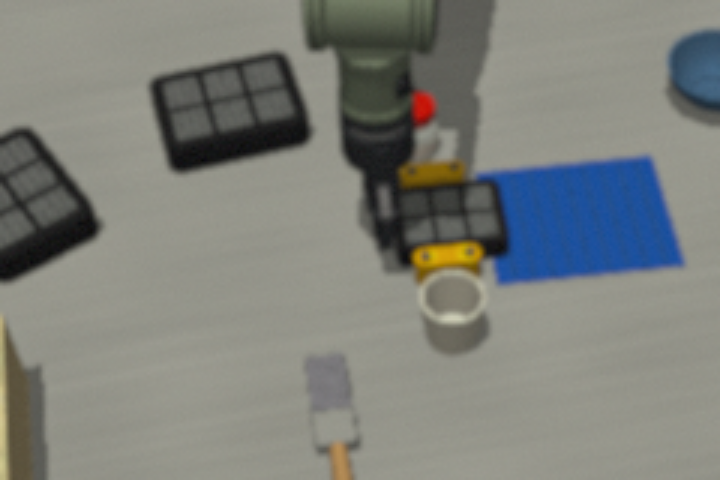

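Emit:
{"method": "servo_tool", "body": {
  "increments": [
    [0,-0.13,0,0],
    [0,-0.26,0,0],
    [0,-0.39,0,0],
    [0,-0.52,0,0],
    [0,-0.65,0,0],
    [0,-0.78,0,0],
    [0,-0.91,0,0],
    [0,-1.04,0,0],
    [0,-1.17,0,0],
    [0,-1.3,0,0],
    [0,-1.43,0,0],
    [0,-1.56,0,0]
  ]
}}

```text
time: 17.32
eef_pos: [0.5324, 0.011, 0.011]
tcp_rot: [-0.0, 0.999, -0.043, 0.0]
contact_force: [0.1, -5.3, 3.9]
opening: 0.491
```

```bash
python3 look.py l11 72 235
```

```text
t 17.32 pos [532.4  11.   11. ] gate [ 2.8 -4.8] yawrel 0.03 zaxis [ 0.  0. -1.] F [ 0.1 -5.3  3.9] op 0.491
top [ 0.7 73.9  2.8] 0.7587430185853036
scene [-4.7 72.1 -7.5] 0.5301166694016092
```

View pics/l11s.png

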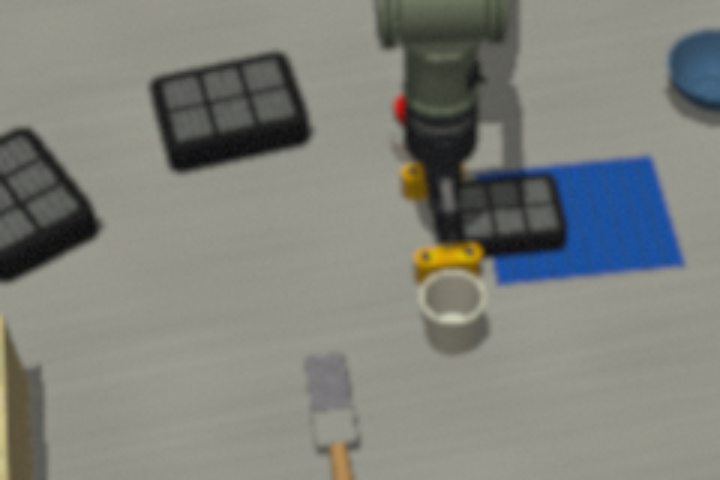

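The tool is in the gap and the cassette is half on the mat. The last stretch is about 78 mm.

Emit:
{"method": "servo_tool", "body": {
  "increments": [
    [0,-0.15,0,0],
    [0,-0.3,0,0],
    [0,-0.45,0,0],
    [0,-0.6,0,0],
    [0,-0.75,0,0],
    [0,-0.9,0,0],
    [0,-1.05,0,0],
    [0,-1.2,0,0],
    [0,-1.35,0,0],
    [0,-1.5,0,0],
    [0,-1.65,0,0],
    [0,-1.75,0,0]
  ]
}}

```text
time: 18.92
eef_pos: [0.5378, 0.081, 0.0108]
tcp_rot: [-0.0, 0.999, -0.043, -0.001]
contact_force: [-1.1, -6.4, 4.4]
opening: 0.493
```

Emit:
{"method": "servo_tool", "body": {
  "increments": [
    [0,-0.08,0,0],
    [0,-0.13,0,0],
    [0,-0.17,0,0],
    [0,-0.19,0,0],
    [0,-0.19,0,0]
  ]
}}

```text
time: 19.55
eef_pos: [0.5379, 0.088, 0.0106]
tcp_rot: [0.0, 0.999, -0.043, -0.001]
contact_force: [-0.1, -5.1, 4.4]
opening: 0.49
```

```bash
python3 look.py l12 150 212
```

```text
t 19.55 pos [537.9  88.   10.6] gate [ 1.6 72.5] yawrel 0.06 zaxis [-0.003 -0.    -1.   ] F [-0.1 -5.1  4.4] op 0.49
top [ -1.8 152.2   3.2] 1.3157634835601577
scene [ -2.5 151.   -6.9] 0.5559512342628548
```

View pics/l12s.png

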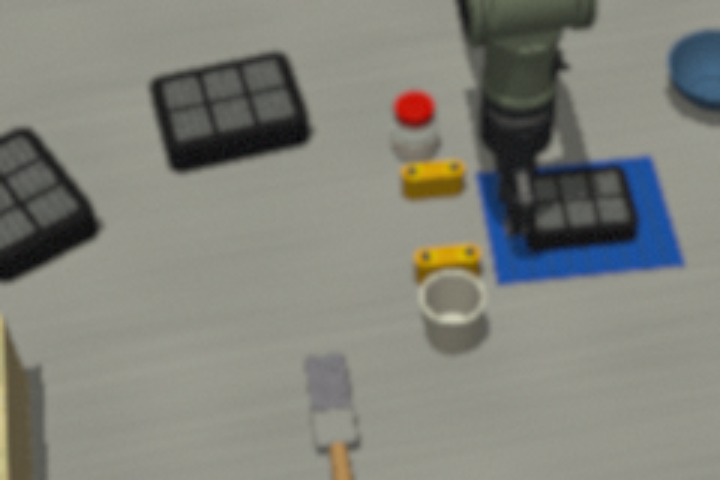

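It is on the mat. Now I'll back off straight, rise and move clear.

Emit:
{"method": "servo_tool", "body": {
  "increments": [
    [0,0.15,0,0],
    [0,0.35,0,0],
    [0,0.55,0,0],
    [0,0.6,-0.5,0],
    [0,0.6,-1.5,0],
    [0,0.6,-2.7,0],
    [0,0.6,-3.8,0],
    [0,1.4,-4.5,0],
    [0,2.5,-5,0],
    [0,3.8,-5,0],
    [0,5.2,-5,0],
    [0,6.6,-5,0]
  ]
}}

```text
time: 21.15
eef_pos: [0.515, -0.1766, 0.2107]
tcp_rot: [-0.0, 0.999, -0.043, -0.001]
contact_force: [0.9, -0.3, 0.8]
opening: 0.493
```

Emit:
{"method": "servo_tool", "body": {
  "increments": [
    [0,1.0,0,0],
    [0,1.5,0,0],
    [0,1.5,0,0],
    [0,1.5,0,0]
  ]
}}

```text
time: 21.65
eef_pos: [0.5099, -0.2348, 0.2104]
tcp_rot: [-0.001, 0.999, -0.043, -0.002]
contact_force: [0.2, 0.9, -0.1]
opening: 0.492
```

```bash
python3 look.py l13 150; python3 -c "
from h import *
p,d=snap('top','t13.png')
for t,z in (('spice_jar',.07),('cup',.065),('soap',.17),('spray',.18),('bowl',.05),('brush',.01),('cassette',.024)):
    for r in arm.outline_of(t,'top')[:3]: print(t,round(r['score'],2),r['point'],rect('top',r['mask'],z)[0],tog((*rect('top',r['mask'],z)[0],0)),rect('top',r['mask'],z)[1:])
"
```

```text
t 21.65 pos [ 509.9 -234.8  210.4] gate [   1.8 -251.6] yawrel 0.12 zaxis [-0.003  0.002 -1.   ] F [ 0.2  0.9 -0.1] op 0.492
top [ -2.6 148.8   1.7] 0.40972655635297794
scene [ -1.  144.6  -0.7] 0.4379594719713894
spice_jar 0.48 [252.1, 235.3] (403.1012268066406, 14.521601676940918) [-126.3  -12.5    5. ] ((43.893707275390625, 43.96250915527344), 1.67471182346344)
cup 0.79 [252.4, 152.9] (664.1417846679688, 0.06281661987304688) [135.   -4.2   5. ] ((64.55970764160156, 63.86962127685547), 1.6805182695388794)
soap 0.86 [129.5, 167.4] (599.1900024414062, 371.7276306152344) [ 37.9 360.4   5. ] ((89.76654052734375, 55.998329162597656), 65.70667266845703)
spray 0.64 [130.4, 196.1] (518.0559692382812, 362.541259765625) [-42.1 344.2   5. ] ((76.44891357421875, 99.57703399658203), 2.658315658569336)
bowl 0.82 [139.7, 235.4] (397.2168884277344, 371.1944580078125) [-163.2  342.3    5. ] ((115.9371109008789, 115.48561096191406), 2.331296443939209)
brush 0.91 [299.3, 134.4] (771.093017578125, -141.001220703125) [ 253.9 -135.4    5. ] ((39.85030746459961, 197.02650451660156), 86.0288314819336)
cassette 0.87 [388.7, 243.0] (401.8066101074219, -428.707763671875) [ -88.9 -454.2    5. ] ((161.67532348632812, 135.27474975585938), 25.183244705200195)
cassette 0.78 [206.5, 190.2] (539.5722045898438, 162.6563720703125) [ -3.2 146.9   5. ] ((125.0860366821289, 93.73860168457031), 84.14591979980469)
cassette 0.66 [130.0, 169.3] (617.0948486328125, 414.4967346191406) [ 52.  404.6   5. ] ((93.83545684814453, 62.333282470703125), 65.7173843383789)
```

View pics/l13s.png

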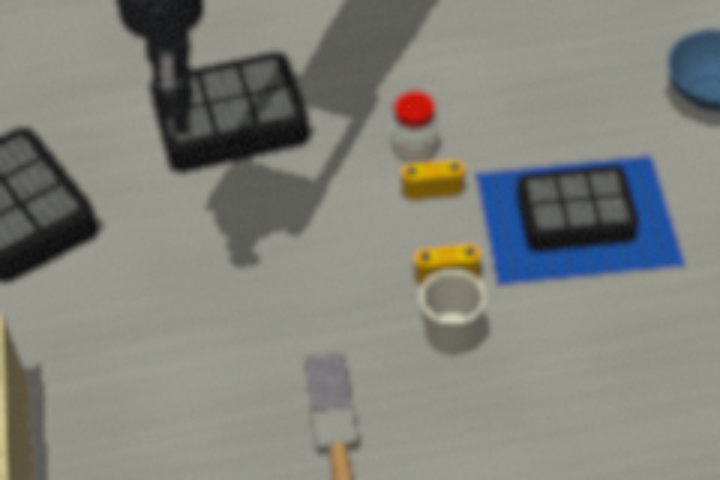

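View pics/t13.png

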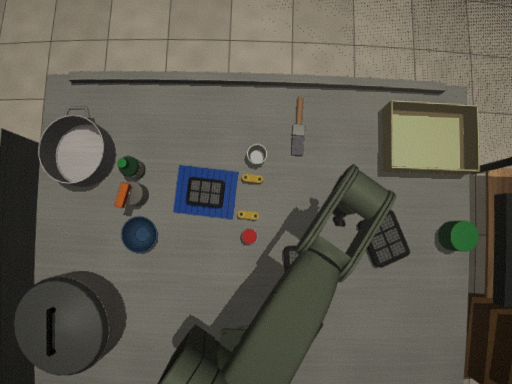

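The cassette (top view (206,191)) lies wholly on the mat. Nothing else has moved, and the arm is clear at z = 0.21 m. Handing in.

```bash
python3 -c "
from plant import arm
print(arm.job_done())"
```

```text
the job is handed in; nothing more can be done
None
```

The smallest cassette now lies flat and wholly on the blue mat, in line with the guides. The job was handed in at about 22 s of the 67 s allowed. I squared it with the fingertips on its far long side, pushed it sideways onto the gate's centre line, then pushed it from the rear through the gap.

- **Cassette:** it is about 1–3 mm off the centre line and 145–149 mm beyond the gap's middle, turned less than 2°. It needs 110–190 mm to be wholly on the mat.
- **Forces:** the readings at the end of each move were about 4–8 N while pushing and about 1 N once clear.
- **Other things:** the jar, cup, soap, spray, bowl and brush measured the same as before within the measuring noise of about 3 mm. Of the two larger look-alikes, the last pictures show one unmoved within about 5 mm. The other was partly hidden by the arm in the top view and was checked only by eye in the scene view.
- **Robot:** the arm was clear at 0.21 m height when the job was handed in.
- **Disagreements:** the two cameras differed by about 4 mm along the push direction in the last check, and by up to 9 mm during the push. Some fits were also poor while the arm hid part of the cassette; the final ones, with a clear view, agree well enough.

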